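# Seat a bracket in the drilling fixture and snap the toggle clamp shut

### The arm

A 6-joint arm with a two-finger parallel gripper is mounted at the origin on the work surface. World frame = base frame: x ahead of the robot, y to its left, z up, the work surface at z = 0. Lengths are in mm, angles in rad, forces in N, time in s.
With the tool pointing down it reaches from about 275 to 750 mm from the base axis. Payload 10.2 kg.
Tool frame: the origin (TCP) lies between the finger pads; the fingertips stand 17 mm ahead of it and the grasp point (between the pads) lies 2 mm behind it (tips_ahead is the distance from the TCP to the fingertips, in mm); z points along the fingers, y is the line along which they close (so a half turn about z gives the same grasp; the last joint's range is limited). The gripper opens to 85 mm and grips with 20 to 120 N. Pads are 22 mm wide; open, the fingers measure 114 mm over their backs; the gripper's body (76 mm by 85 mm) begins 54 mm behind the grasp point. The pads swing forward as they close: fully open they stand 13 mm farther back than shut.
Start: joints at [1.043, 0.313, 1.498, -0, 1.331, -0.223], TCP at [157.567, 500.803, 248.294] pointing down, gripper open.
Joint ranges: [-2.94, 2.94], [-0.97, 2.17], [0.19, 2.56], [-1.23, 4.37], [0.02, 3.11], [-2.88, 2.88]. Speed limits (rad/s): [2.39, 2.39, 3.01, 3.14, 3.14, 3.14].

### API

Orientations are given as a unit quaternion [w, x, y, z].
In Python, from rig import sense, capture, finish_job, boxes_of, tips_ahead gives the robot as it stands.
- The arm moves only by the tool drive_tool, never from a script. Its argument "commands" is text: rows parted by semicolons, each of 7 numbers parted by spaces: the shift along the world's x, y, z in units of 0.1 m (1.0 is 0.1 m), then the turn, a rotation vector about the world's x, y, z in units of pi/4 rad (1.0 is pi/4 rad), then the opening in per cent of the stroke, from 0 (shut) to 100 (fully open). A call has 1 to 20 rows; each row shifts and turns the commanded pose from where the row before left it; what a row does not reach is not made up. A row lasts 1/12 s, in which the tool goes at most 41.7 mm and 7.16 degrees, less where a joint would pass 70% of its speed; a pose out of reach is approached as far as the arm can. A call with a number of a shift or a turn outside -1 to 1 is refused whole. A call with a gripper value outside its range is refused whole. The fingers move at their own pace and stop on an object; "force" is the grip in N (left out, the last holds). Time passes only in rows, so rows that do not move let the fingers close. It gives the time, the measured TCP pose, the force, the opening and the grip force at its end, in the units of the state.
- sense(): the state, without advancing time (a new reading comes with each control period).
- capture(name): name is "scene" or "top" or "wrist"; returns a dict with "pixels" (400x640x3 uint8, blue, green, red), "fov_y" (degrees; the focal length in pixels is half the picture's height over the tangent of half this angle, whatever the lens; pixels are square), "cx", "cy" (the principal point, pixels), "position" and "attitude" of the camera in the world; the wrist camera has in their place "tool_from_camera" (4x4, takes a point from camera to tool coordinates, whose origin is the TCP and whose axes are the flange's). Camera axes: x right, y down, z forward; pixel columns grow to the right and rows downward; lengths in mm; the calibration is good to about 2 mm. A picture is of the moment at which its call begins: read the wrist's pose just before it. There is no depth.
- finish_job(): hands the job in; it is judged then, once.
Trained networks look in a picture, given as the dict that the camera call returned (one of the last four; its "shot" number tells which), for a name from the list of things; names that differ only in an ending like _2 or _b are one class to them, and where a whole thing is asked for, a point or a joint stands for the part that bears it (a point fixed in the world has none). Each returns a list of dicts, best first, with "confidence" (0 to 1); they miss things now and then, are a little off and sometimes report something else, mostly with a low value. They report only what shows in the picture. A call takes as long as a camera call. They do not tell look-alikes from the thing itself.
- boxes_of(picture, name): "position" ([column, row] in pixels, amid what is visible of it).
The state is a dict: "time_s": time; "joints": joint angles; "dq": joint speeds; "tau": joint torques, N m; "eef_pos": TCP position; "ee_rot": TCP orientation; "force": force on the tool from outside, world axes, zero at the start; "wrist_torque": the same for the moment, N m; "grip_width": opening from 0.0 (shut) to 1.0 (fully open); "grip_force": force on a finger pad.
Only numpy, scipy, OpenCV 4.12 (cv2) and the standard library are available. Lean on these libraries where they do the work, as an engineer would, in place of code of your own. Each camera call takes 0.05 s, during which the arm holds its last target. There are 200 camera calls.

### The job

On the garage bench a loose aluminium angle bracket lies in the blue drilling fixture, short of its end stop. Only push, without lifting or carrying anything: slide the bracket along between the side rails until it sits fully home against the stop, and only then push the red toggle-clamp lever over past its dead point until it snaps down into lock and the rubber foot holds the bracket. Leave everything else on the bench where it stands, and finish with the robot clear of everything.

Things in the scene. Friction and masses are not known exactly. Their poses are not given: they have to be found in the camera images.
- fixture: Blue drilling fixture fixed to the bench. Origin on the bench surface, mid-width; z up. Base plate 110 mm wide (x), y from -175 to +60 mm, 12 mm thick. Two steel side rails (8 mm above the plate, y -122 to -12 mm) form a channel 53 mm wide along y. The clamp tower, 42 mm wide, stands at y -11 to +39 mm, top at z = 68 mm.
- stop (a point): Middle of the end stop's face at plate level (y = -12 mm, z = 12 mm in the fixture's frame). The dark steel stop, 12 mm tall, crosses the channel; the bracket's leading end must meet it.
- bracket_push (a point): Middle of the outer face of the loose aluminium bracket's flange, 34 mm above the bench. Foot 50 mm wide, 110 mm long along the fixture's y, 8 mm thick, flat on the plate; upright flange at its outer (-y) end, 50 wide, 8 thick, 44 mm tall in all; 0.11 to 0.21 kg. Starts 20 to 45 mm short; slides along the fixture's +y; home, this point is at y = -122 mm there.
- lever_tip (a point): Free end of the clamp's lever, on its axis 150 mm from lever_pivot. The red round grip, 20 mm in diameter, covers 58 to 152 mm from the pivot. Open, the lever stands upright, leaning 5 degrees to the fixture's -y side, top about 200 mm above the bench; locked, it points to the fixture's +y, 3 degrees above level, about 59 mm above the bench.
- lever_pivot (a point): Hinge axis of the lever, parallel to the fixture's x, at x = 0, y = +20 mm, z = 50 mm in the fixture's frame. The lever swings in the fixture's y-z plane.
- handle (a joint): Lever angle, rad: 0 open (every start), grows as its top is pushed to the fixture's +y and down, 1.6 locked on its stop. Over-centre spring: resists with about 0.6 N m (5 N at 115 mm from the pivot) up to 0.5 rad, then less and less to nothing at the dead point, 1.15; beyond, it drives the lever on to 1.6 and keeps it there. Let go earlier, it springs back open.
- clamp_foot (a point): Centre of the underside of the sprung rubber clamp foot, 18 mm in diameter, on a steel arm moved by the lever. Open, it is raised above the bracket on the tower's -y side (arm's top end about 120 mm above the bench, foot reaching y = -70 mm); it comes down evenly as the lever swings. Locked, it presses on the bracket with about 5 N at y = -55 mm.
- lube_can: Bystander: loose green can, 54 mm in diameter, 125 mm tall, beside the fixture. Origin at the centre of its underside. Leave alone.
- mug: Bystander: loose white mug, 76 mm in diameter plus a handle, 85 mm tall. Origin at the centre of its underside. Leave alone.
- jar: Bystander: loose glass jar with a yellow cap, 64 mm in diameter, 75 mm tall. Origin at the centre of its underside. Leave alone.
- wrench: Bystander: loose steel wrench, 170 mm long, lying flat beside the fixture. Origin in the middle of its underside, x along its length. Leave alone.
Mind the look-alikes: they are no part of the job. What is shaped like the part that bears bracket_push but purple is not meant.

How it is judged (in metres and radians):
On the way, in this order (a step that is already met when the one before it is completed fails the run):
1. the bracket is fully home against the stop while the lever is still open (y of bracket_push in the frame of fixture above -0.125 m and z of bracket_push in the frame of fixture below 0.04 m and value of joint handle below 0.4 rad), for 0.2 s.
2. the lever has snapped past its dead point into lock (value of joint handle above 1.52 rad), for 0.2 s.
At the end, for the whole second after the job is handed in: the lever is locked (within 0.08 rad of its stop), the bracket lies flat within 3 mm of the end stop with the clamp foot standing on it (not on the bare plate), and each bystander is within 20 mm of where it stood (y of bracket_push in the frame of fixture above -0.125 m and z of bracket_push in the frame of fixture below 0.04 m and value of joint handle above 1.52 rad and z of clamp_foot in the frame of fixture between 0.0175 and 0.023 m and angle between bracket_push's own z axis and vertical below 0.05 rad and distance of each of lube_can, mug, jar, wrench from where it was at the start of the episode below 0.02 m); the robot touches nothing.
It fails at once if the bracket is lifted more than 6 mm or tipped (z of bracket_push in the frame of fixture above 0.04 m or angle between bracket_push's own z axis and vertical above 0.2 rad).
It fails at once if a bystander is knocked over or moved more than 20 mm (distance of any of lube_can, mug, jar, wrench from where it was at the start of the episode above 0.02 m or angle between any of lube_can, mug, jar's own z axis and vertical above 0.4 rad).
It also fails if it takes over 51 s, if anything falls off the work surface, if the arm or the gripper's body presses on something with over 40 N, if the wrist force passes 120 N, or if a joint passes its speed limit or range.

## Working session

There is one attempt and no reset: what is moved stays moved. The work goes in short steps, Python scripts to look and compute and a tool call to move; the robot and the scene stay as the last step left them, time stands still between calls to the robot, and variables do not carry over. Pictures are saved under pics/ and viewed, at most 10 in all, crops included, and the job is handed in when it is done.

Besides the shell and the picture viewer there is one more tool, called after "Emit:" as name(argument=value, ...) on one line, values as JSON. drive_tool: Moves the arm, as the interface text tells. Shifts and turns lie within -1 to 1; 1 stands for 0.1 m of shift or pi/4 rad of turn. Its arguments: {"type":"object","properties":{"commands":{"type":"string"},"force":{"type":"number"}},"required":["commands"]}

```bash
mkdir -p pics
cat > h.py <<'E'
import numpy as np, cv2
from rig import *
from scipy.spatial.transform import Rotation as R
def cam(p):
    f=200/np.tan(np.radians(p["fov_y"])/2)
    a=np.array(p["attitude"],float)
    M=a if a.shape==(3,3) else R.from_quat(a[[1,2,3,0]]).as_matrix()
    return f,np.array(p["position"],float),M
def ray(p,uv,z):
    f,c,M=cam(p); d=M@np.array([(uv[0]-p["cx"])/f,(uv[1]-p["cy"])/f,1]); return c+d*(z-c[2])/d[2]
def proj(p,X):
    f,c,M=cam(p); q=(np.atleast_2d(X)-c)@M; return np.c_[p["cx"]+f*q[:,0]/q[:,2],p["cy"]+f*q[:,1]/q[:,2]]
E
python3 - <<'E'
from h import *
for n in ("top","scene"):
    p=capture(n); cv2.imwrite(f"pics/{n}.png",p["pixels"]); print(n,p["position"],p["attitude"],p["fov_y"],p["cx"],p["cy"])
    for k in ("fixture","bracket_push","lever_tip","lever_pivot","clamp_foot","stop","lube_can","mug","jar","wrench"):
        try: print(k,[(np.round(b["position"]),round(b["confidence"],2), np.round(ray(p,b["position"],30))) for b in boxes_of(p,k)][:3])
        except Exception as e: print(k,e)
E
```

```text
top [ 528.31340424   -6.2406495  1100.39491846] [ 0.02082372 -0.70486147  0.70854185 -0.02655416] 52.177288743336 323.2317825255904 202.22667450212788
fixture [(array([323., 216.]), 0.82, array([563., -14.,  30.]))]
bracket_push [(array([412., 255.]), 0.88, array([ 461., -247.,   30.])), (array([323., 147.]), 0.75, array([747., -16.,  30.])), (array([346., 222.]), 0.69, array([549., -73.,  30.]))]
lever_tip [(array([322., 216.]), 0.65, array([563., -11.,  30.])), (array([301., 217.]), 0.48, array([562.,  43.,  30.]))]
lever_pivot [(array([302., 218.]), 0.58, array([560.,  40.,  30.]))]
clamp_foot [(array([378., 159.]), 0.67, array([ 713., -160.,   30.])), (array([330., 217.]), 0.57, array([561., -33.,  30.])), (array([269., 277.]), 0.35, array([408., 127.,  30.]))]
stop [(array([320., 220.]), 0.79, array([554.,  -7.,  30.]))]
lube_can [(array([304., 214.]), 0.38, array([569.,  36.,  30.]))]
mug [(array([267., 276.]), 0.87, array([410., 132.,  30.])), (array([322., 216.]), 0.64, array([564., -12.,  30.]))]
jar [(array([257., 155.]), 0.66, array([727., 159.,  30.]))]
wrench [(array([33
[... 435 characters left out ...]
.,   30.]))]
lever_tip [(array([347., 204.]), 0.83, array([403.,  21.,  30.]))]
lever_pivot [(array([342., 208.]), 0.56, array([421.,  10.,  30.]))]
clamp_foot [(array([316., 218.]), 0.44, array([478., -50.,  30.])), (array([346., 205.]), 0.18, array([404.,  20.,  30.]))]
stop [(array([334., 242.]), 0.69, array([570.,  12.,  30.]))]
lube_can [(array([247., 263.]), 0.9, array([ 675., -174.,   30.])), (array([337., 243.]), 0.32, array([569.,  20.,  30.]))]
mug [(array([381., 205.]), 0.58, array([392., 116.,  30.]))]
jar [(array([385., 296.]), 0.83, array([719., 146.,  30.]))]
wrench [(array([310., 216.]), 0.74, array([471., -69.,  30.])), (array([298., 235.]), 0.18, array([558., -81.,  30.]))]
```

View pics/top.png

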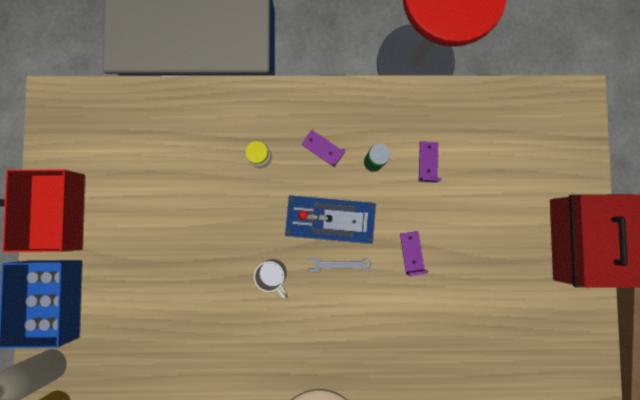

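View pics/scene.png

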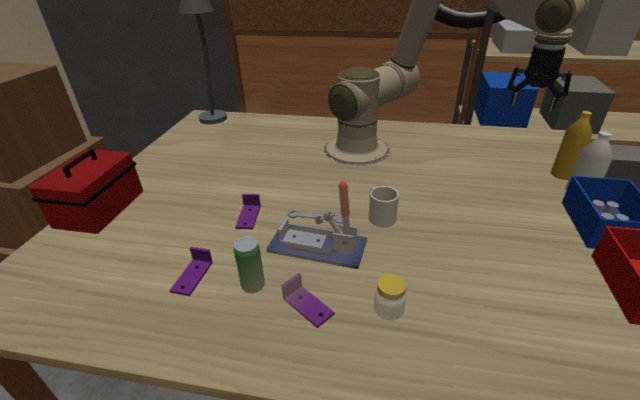

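The top view shows the blue fixture around (331,219), with the aluminium bracket at (346,222) and the red lever at (303,215). The look-alikes are three purple brackets at (323,147), (428,161) and (413,253). I choose the grey one inside the fixture and will check it in a crop while I fit the fixture pose.

Run:
```python
from h import *
from scipy.optimize import least_squares
p=capture("top"); im=p["pixels"]
hsv=cv2.cvtColor(im,cv2.COLOR_BGR2HSV)
m=cv2.inRange(hsv,(100,120,40),(125,255,255)); m[:150]=0;m[290:]=0;m[:,:230]=0;m[:,450:]=0
c=max(cv2.findContours(m,cv2.RETR_EXTERNAL,cv2.CHAIN_APPROX_NONE)[0],key=cv2.contourArea)
r=cv2.minAreaRect(c); b=cv2.boxPoints(r)
W=np.array([ray(p,u,12) for u in b]); print(b.round(1),W.round(1))
L=[np.linalg.norm(W[i]-W[(i+1)%4]) for i in range(4)]; print(np.round(L,1))
ctr=W.mean(0); i=int(np.argmax(L)); d=W[(i+1)%4]-W[i]; d/=np.linalg.norm(d)
if d[1]<0:d=-d
ang=np.arctan2(-d[0],d[1]); print("center",ctr,"ydir",d,"yaw",np.degrees(ang))
o=ctr+d*57.5; o[2]=0
x=np.array([d[1],-d[0],0]); T=np.eye(4);T[:3,0]=x;T[:3,1]=d;T[:3,2]=[0,0,1];T[:3,3]=o
np.save("T.npy",T);print("origin",o)
def F(q): return T[:3,:3]@np.array(q)+o
big=cv2.resize(im[185:255,275:390],None,fx=6.5,fy=6.5,interpolation=cv2.INTER_CUBIC)
pts=[F(q) for q in [(-55,-175,12),(55,-175,12),(55,60,12),(-55,60,12),(0,7,200),(0,-12,12),(0,-122,34),(0,20,68)]]
for u in proj(p,np.array(pts)):
    cv2.circle(big,tuple(int(v) for v in (u-[275,185]+.5)*6.5),3,(0,255,255),1)
s=capture("scene"); bs=cv2.resize(s["pixels"][170:280,255:385],None,fx=5,fy=5,interpolation=cv2.INTER_CUBIC)
for u in proj(s,np.array(pts)):
    cv2.circle(bs,tuple(int(v) for v in (u-[255,170]+.5)*5),3,(0,255,255),1)
cv2.imwrite("pics/c1.png",big);cv2.imwrite("pics/c2.png",bs)
```

```text
[[285.3 234.9]
 [288.8 195.4]
 [374.9 203.1]
 [371.4 242.6]] [[ 515.    85.9   12. ]
 [ 620.1   76.6   12. ]
 [ 598.3 -153.5   12. ]
 [ 493.3 -142.6   12. ]]
[105.5 231.1 105.6 229.6]
center [556.68956499 -33.41325191  12.        ] ydir [ 0.09429891  0.99554393 -0.        ] yaw -5.410969022078357
origin [562.11175217  23.83052405   0.        ]
```

View pics/c1.png

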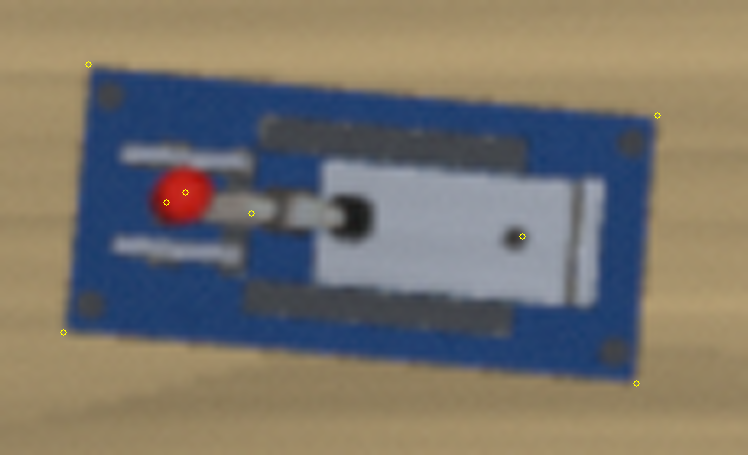

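View pics/c2.png

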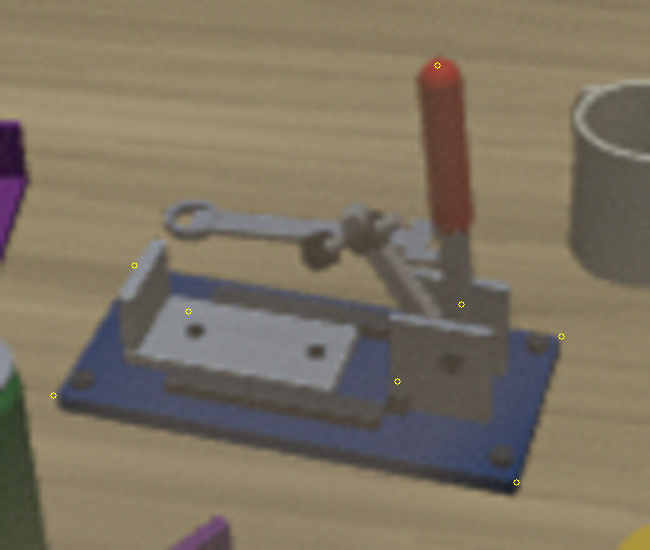

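The crops show the grey aluminium bracket in the blue channel, with its flange at the right (top crop x≈600). The lever stands upright and the foot is raised. The projected fixture points agree to a few mm.

Run:
```python
from h import *
T=np.load("T.npy"); Ti=np.linalg.inv(T)
p=capture("top")
for n,uv,z in [("flange outer top",(275+602/6.5-.5,185+242/6.5-.5),56),("lead end",(275+318/6.5-.5,185+222/6.5-.5),20),("lever tip",(275+183/6.5-.5,185+192/6.5-.5),205),("rail +",(275+526/6.5-.5,185+153/6.5-.5),20),("rail -",(275+511/6.5-.5,185+318/6.5-.5),20)]:
    w=ray(p,uv,z); print(n,w.round(1),(Ti@np.r_[w,1])[:3].round(1))
s=sense(); q=np.array(s["ee_rot"]); M=R.from_quat(q[[1,2,3,0]]).as_matrix()
print(s["time_s"],s["eef_pos"],M.round(3),s["force"],s["grip_width"])
x=T[:3,0]
for sg in(1,-1):
  a=np.arctan2(sg*x[1],sg*x[0])-np.arctan2(M[1,1],M[0,1]); print("turn about z",np.degrees((a+np.pi)%(2*np.pi)-np.pi), a)
for f in [(0,-185,0),(0,-122,0),(0,-60,0),(0,0,0),(0,110,0)]: print(f,(T@np.r_[f,1])[:2].round(1))
```

```text
flange outer top [ 547.9 -126.8   56. ] [   0.  -151.3   56. ]
lead end [557.3 -15.5  20. ] [ -1.1 -39.6  20. ]
lever tip [562.7  31.6 205. ] [-2.00e-01  7.80e+00  2.05e+02]
rail + [ 584.9 -100.4   20. ] [  34.4 -121.6   20. ]
rail - [517.9 -93.6  20. ] [ -32.9 -121.1   20. ]
1.25 [157.56221951 500.80522792 248.29890039] [[-0.954  0.3    0.   ]
 [ 0.3    0.954 -0.   ]
 [-0.    -0.    -1.   ]] [ 0.58758395  0.1709676  -0.01804606] 0.9965847818142484
turn about z -77.94826235524786 -1.3604538243074251
turn about z 102.05173764475211 1.781138829282368
(0, -185, 0) [ 544.7 -160.3]
(0, -122, 0) [550.6 -97.6]
(0, -60, 0) [556.5 -35.9]
(0, 0, 0) [562.1  23.8]
(0, 110, 0) [572.5 133.3]
```

Emit:
drive_tool(commands="0.193 -0.338 0 0 0 -0.0867 0;0.193 -0.338 0 0 0 -0.0867 0;0.193 -0.338 0 0 0 -0.0867 0;0.193 -0.338 0 0 0 -0.0867 0;0.193 -0.338 0 0 0 -0.0867 0;0.193 -0.338 0 0 0 -0.0867 0;0.193 -0.338 0 0 0 -0.0867 0;0.193 -0.338 0 0 0 -0.0867 0;0.193 -0.338 0 0 0 -0.0867 0;0.193 -0.338 0 0 0 -0.0867 0;0.193 -0.338 0 0 0 -0.0867 0;0.193 -0.338 0 0 0 -0.0867 0;0.193 -0.338 0 0 0 -0.0867 0;0.193 -0.338 0 0 0 -0.0867 0;0.193 -0.338 0 0 0 -0.0867 0;0.193 -0.338 0 0 0 -0.0867 0;0.193 -0.338 0 0 0 -0.0867 0;0.193 -0.338 0 0 0 -0.0867 0;0.193 -0.338 0 0 0 -0.0867 0;0.193 -0.338 0 0 0 -0.0867 0")

```text
time_s: 2.92
eef_pos: [544.2, -177.1, 248.2]
ee_rot: [0.0, 0.741, 0.671, 0.0]
force: [0.4, 0.6, 0.2]
grip_width: 0.0
grip_force: 0.0
```

```bash
cat > st.py <<'E'
from h import *
T=np.load("T.npy"); s=sense(); q=np.array(s["ee_rot"]); M=R.from_quat(q[[1,2,3,0]]).as_matrix()
print(s["time_s"],np.round(s["eef_pos"],1),"fix",(np.linalg.inv(T)@np.r_[s["eef_pos"],1])[:3].round(1),"F fix",(T[:3,:3].T@np.array(s["force"])).round(1),"yaw",np.degrees(np.arctan2(M[1,1],M[0,1])).round(2),"w",s["grip_width"],M[:,2].round(3))
E
python3 -c "
import st
from rig import tips_ahead
print(tips_ahead() if callable(tips_ahead) else tips_ahead)"
```

```text
2.9167 [ 544.2 -177.1  248.2] fix [   1.1 -201.7  248.2] F fix [0.3 0.6 0.2] yaw -5.71 w 0.00047218849188549887 [ 0.  0. -1.]
17.0
```

Emit:
drive_tool(commands="-0.01 0 -0.35 0 0 0 0;0 0 -0.35 0 0 0 0;0 0 -0.35 0 0 0 0;0 0 -0.35 0 0 0 0;0 0 -0.35 0 0 0 0;0 0 -0.33 0 0 0.007 0;0.009 0.1 0 0 0 0 0;0.009 0.1 0 0 0 0 0;0.009 0.1 0 0 0 0 0;0.009 0.1 0 0 0 0 0;0.0047 0.05 0 0 0 0 0;0.0047 0.05 0 0 0 0 0;0.0047 0.05 0 0 0 0 0;0.0047 0.05 0 0 0 0 0")

```text
time_s: 4.08
eef_pos: [548.4, -115.0, 40.9]
ee_rot: [0.001, 0.738, 0.674, 0.0]
force: [-0.1, -0.7, 0.2]
grip_width: -0.0
grip_force: 0.7
```

```bash
python3 st.py
```

```text
4.0833 [ 548.4 -115.    40.9] fix [  -0.6 -139.5   40.9] F fix [-0.  -0.8  0.2] yaw -5.18 w -0.0004294620077205129 [ 0.001 -0.001 -1.   ]
```

Emit:
drive_tool(commands="0.002 0.02 0 0 0 0 0;0.002 0.02 0 0 0 0 0;0.001 0.015 0 0 0 0 0;0.001 0.01 0 0 0 0 0;0 0 0 0 0 0 0")

```text
time_s: 4.5
eef_pos: [548.6, -108.6, 40.2]
ee_rot: [-0.0, 0.738, 0.674, 0.0]
force: [0.3, -0.1, -0.0]
grip_width: -0.0
grip_force: 0.1
```

```bash
python3 st.py
python3 - <<'E'
from h import *
s=capture("scene"); cv2.imwrite("pics/c3.png",cv2.resize(s["pixels"][150:280,235:385],None,fx=4.5,fy=4.5,interpolation=cv2.INTER_CUBIC))
E
```

```text
4.5 [ 548.6 -108.6   40.2] fix [  -0.9 -133.1   40.2] F fix [ 0.3 -0.1 -0. ] yaw -5.18 w -0.00018743429183973488 [-0.  0. -1.]
```

View pics/c3.png

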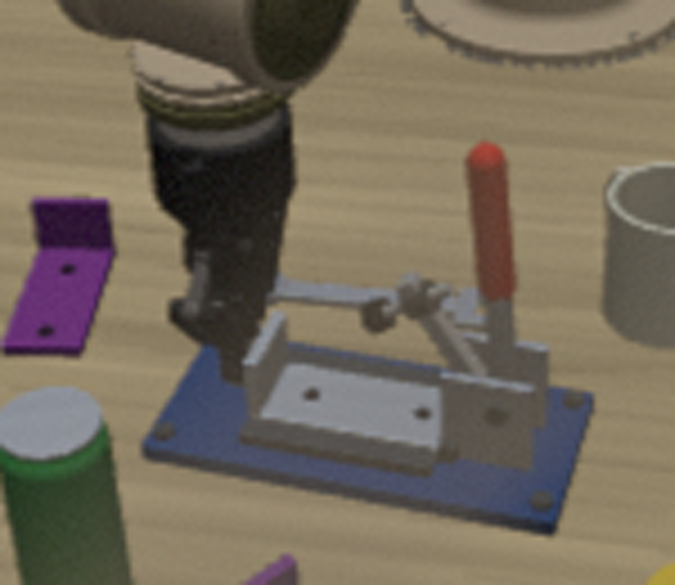

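The bracket is nearly at the stop: its leading end meets the tower at crop (440,400), and the finger is behind the flange at (245,370). I'll push on slowly until the force rises.

Emit:
drive_tool(commands="0.001 0.01 0 0 0 0 0;0.001 0.01 0 0 0 0 0;0.001 0.01 0 0 0 0 0;0 0 0 0 0 0 0")

```text
time_s: 4.88
eef_pos: [549.0, -108.0, 40.7]
ee_rot: [0.002, 0.738, 0.675, -0.001]
force: [-2.9, -14.6, 1.8]
grip_width: 0.001
grip_force: 7.2
```

```bash
python3 st.py
```

```text
4.8833 [ 549.  -108.    40.7] fix [  -0.6 -132.5   40.7] F fix [ -1.5 -14.8   1.8] yaw -5.16 w 0.0006896247587365988 [ 0.    -0.004 -1.   ]
```

Emit:
drive_tool(commands="0 0 0 0 0 0 0;0 0 0 0 0 0 0;0 0 0 0 0 0 0;-0.005 -0.05 0 0 0 0 0;-0.012 -0.12 0 0 0 0 0;-0.016 -0.17 0 0 0 0 0;-0.016 -0.17 0 0 0 0 0;0 0 0.4 0 0 0 0;0 0 0.4 0 0 0 0;0 0 0.4 0 0 0 0;0 0 0.4 0 0 0 0;0 0 0.4 0 0 0 0;0.037 0.39 0 0 0 0 0;0.037 0.39 0 0 0 0 0;0.037 0.39 0 0 0 0 0;0.037 0.38 0 0 0 0 0;0 0 -0.3 0 0 0 0;0 0 -0.3 0 0 0 0;0 0 0 0 0 0 0")

```text
time_s: 6.47
eef_pos: [556.4, -1.0, 175.1]
ee_rot: [-0.004, 0.738, 0.675, -0.003]
force: [-0.3, 0.4, -1.1]
grip_width: -0.0
grip_force: 0.0
```

```bash
python3 st.py
python3 - <<'E'
from h import *
s=capture("scene"); cv2.imwrite("pics/c4.png",cv2.resize(s["pixels"][120:280,235:395],None,fx=3.7,fy=3.7,interpolation=cv2.INTER_CUBIC))
E
```

```text
6.4667 [556.4  -1.  175.1] fix [ -3.3 -25.2 175.1] F fix [-0.4  0.4 -1.1] yaw -5.12 w -0.00010211467458074581 [-0.01   0.002 -1.   ]
```

View pics/c4.png

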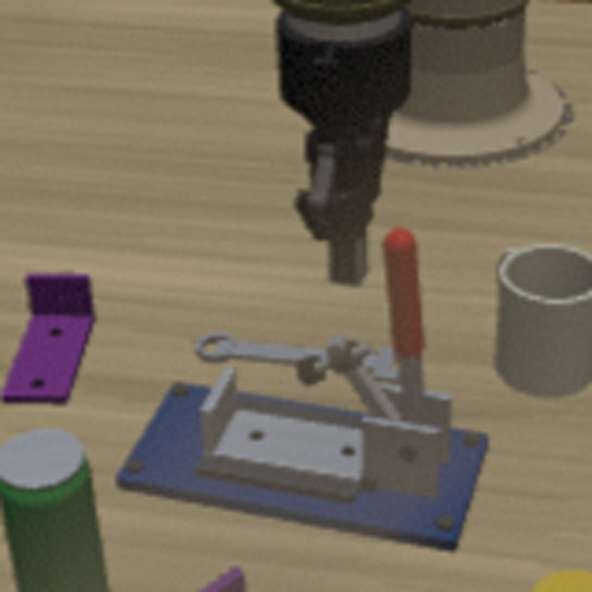

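Emit:
drive_tool(commands="0.042 0.125 0.005 0 0 0 0;0.012 0.125 0.005 0 0 0 0;0.013 0.14 0 0 0 0 0;0.013 0.14 0 0 0 0 0;0.013 0.137 -0.045 0 0 0 0;0.013 0.137 -0.045 0 0 0 0;0.012 0.125 -0.075 0 0 0 0;0.012 0.125 -0.075 0 0 0 0")

```text
time_s: 7.18
eef_pos: [572.6, 105.2, 157.9]
ee_rot: [0.001, 0.738, 0.675, 0.001]
force: [2.3, -2.3, 2.6]
grip_width: -0.004
grip_force: 1.6
```

```bash
python3 st.py
```

```text
7.1833 [572.6 105.2 157.9] fix [  2.8  82.  157.9] F fix [ 2.5 -2.1  2.6] yaw -5.17 w -0.003814472021806702 [ 0.003  0.    -1.   ]
```

Emit:
drive_tool(commands="-0.01 0.08 -0.13 0 0 0 0;-0.01 0.09 -0.13 0 0 0 0;0.008 0.09 -0.15 0 0 0 0;0.005 0.055 -0.15 0 0 0 0;0.004 0.04 -0.15 0 0 0 0;0 0 0 0 0 0 0;0 0 0 0 0 0 0")

```text
time_s: 7.77
eef_pos: [571.1, 140.2, 85.5]
ee_rot: [-0.001, 0.738, 0.675, -0.0]
force: [0.1, 0.1, -0.0]
grip_width: 0.006
grip_force: 0.0
```

```bash
python3 st.py
python3 - <<'E'
from h import *
s=capture("scene"); cv2.imwrite("pics/c5.png",cv2.resize(s["pixels"][120:280,235:395],None,fx=3.7,fy=3.7,interpolation=cv2.INTER_CUBIC))
E
```

```text
7.7667 [571.1 140.2  85.5] fix [ -2.  116.7  85.5] F fix [ 0.   0.1 -0. ] yaw -5.15 w 0.0056067585371878306 [-0.002  0.001 -1.   ]
```

View pics/c5.png

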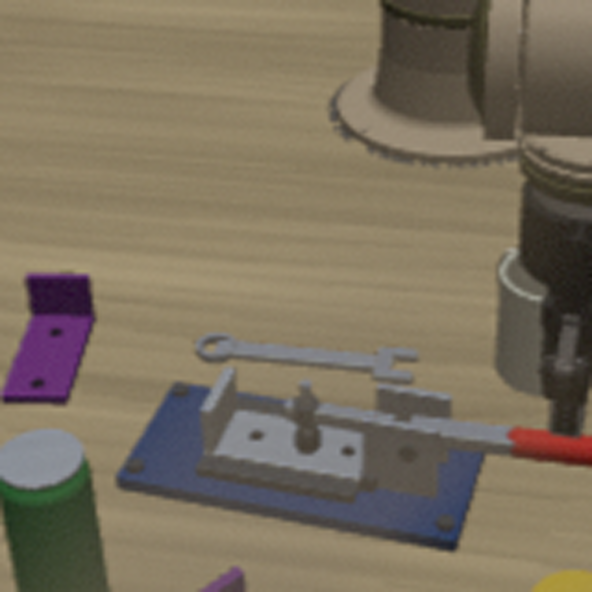

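The lever is down (red grip at crop (550,445)) and the foot stands on the bracket at (308,440). Now retreat and confirm.

Emit:
drive_tool(commands="0 0 0.2 0 0 0 0;0 0 0.4 0 0 0 0;0 0 0.4 0 0 0 0;0 0 0.4 0 0 0 0;0 0 0.4 0 0 0 0;-0.25 0.3 0 0 0 0 0;-0.25 0.3 0 0 0 0 0;-0.25 0.3 0 0 0 0 0;-0.25 0.3 0 0 0 0 0;-0.25 0.3 0 0 0 0 0;0 0 0 0 0 0 0;0 0 0 0 0 0 0;0 0 0 0 0 0 0")

```text
time_s: 8.9
eef_pos: [446.7, 289.0, 266.6]
ee_rot: [0.0, 0.738, 0.674, 0.0]
force: [-0.6, -0.7, 0.5]
grip_width: 0.002
grip_force: 0.0
```

```bash
python3 st.py
python3 - <<'E'
from h import *
T=np.load("T.npy"); s=capture("scene"); b=cv2.resize(s["pixels"][170:320,230:420],None,fx=4,fy=4,interpolation=cv2.INTER_CUBIC)
for q in [(0,-122,34),(0,20+150*np.cos(.052),50+150*np.sin(.052)),(25,-122,56),(0,-55,20)]:
    u=proj(s,(T@np.r_[q,1])[:3])[0]; cv2.circle(b,tuple(int(v) for v in (u-[230,170]+.5)*4),3,(0,255,255),1)
cv2.imwrite("pics/c6.png",b)
E
```

```text
8.9 [446.7 289.  266.6] fix [-139.9  253.1  266.6] F fix [-0.6 -0.8  0.5] yaw -5.18 w 0.0016649727950120057 [ 0.  0. -1.]
```

View pics/c6.png

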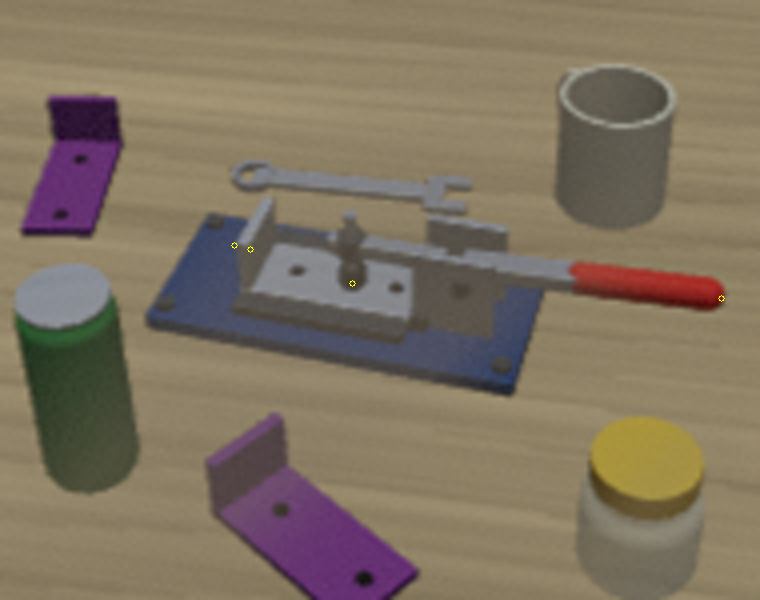

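The lever tip, at crop (712,293), lies within about 2 mm of where it should be when locked. The foot is on the bracket at (352,278), the bracket is home, and the bystanders haven't moved. I'm handing it in.

```bash
python3 -c "
from rig import finish_job
print(finish_job())"
```

```text
the job is handed in; nothing more can be done
None
```

The bracket is home against the stop, the lever is locked with the clamp foot on the bracket, the robot is clear, and the job is handed in at about 9 s; the last picture shows the bystanders unmoved, but no verdict came back.

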